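# Put a battery pack on charge: slide it home past its latch and tug to prove it

## Robot

A 7-joint arm with a two-finger parallel gripper is mounted at the origin on the work surface. World frame = base frame: x ahead of the robot, y to its left, z up, the work surface at z = 0. Lengths are in mm, angles in rad, forces in N, time in s.
With the tool pointing down it reaches from about 400 to 875 mm from the base axis. Payload 4.4 kg.
Tool frame: the origin (TCP) lies on the centre line of the jaws, within the pads' length; the fingertips stand 25 mm ahead of it and the grasp point (between the pads) lies 6 mm ahead of it (ctrl.finger_overhang is the distance from the TCP to the fingertips, in mm); z points along the fingers, y is the line along which they close (so a half turn about z gives the same grasp; the last joint's range is limited). The gripper opens to 85 mm and grips with 20 to 120 N. Pads are 22 mm wide; open, the fingers measure 114 mm over their backs; the gripper's body (76 mm by 85 mm) begins 54 mm behind the grasp point. The pads swing forward as they close: fully open they stand 13 mm farther back than shut.
Start: joints at [1.116, 0.628, 0.038, 1.517, -0.027, 0.996, -0.02], TCP at [246.428, -601.49, 256.313] pointing down, gripper open.
Joint ranges: [-3.06, 3.06], [-0.37, 2.12], [-1.25, 1.32], [0.18, 2.47], [-1.1, 4.24], [0.23, 1.98], [-2.94, 2.94]. Speed limits (rad/s): [2.57, 2.57, 3.14, 3.14, 3.14, 3.14, 3.14].

## Interface

Orientations are given as [roll, pitch, yaw] about the fixed x, y, z axes, in that order (R = Rz(yaw) Ry(pitch) Rx(roll)).
In Python, from cell import ctrl gives the robot as it stands. The module is installed in compiled form; this text tells all that it offers.
- The arm moves only by the tool play_rows, never from a script. Its argument "targets" is a list of rows, each a list of 5 numbers: the closure, from 0 (fully open) to 1 (shut), then the shift along the tool's x, y, z in cm, then the turn about the tool's z in degrees. In form: [[gripper, dx, dy, dz, spin], ...]. A call has 1 to 10 rows; each row is the pose to reach, as a shift and turn from the pose commanded when the call began, along the tool's axes at that moment; what a row does not reach only later rows make up. A row lasts 1/10 s, in which the tool goes at most 50 mm and 8.59 degrees, less where a joint would pass 70% of its speed; a pose out of reach is approached as far as the arm can. A call with a gripper value outside its range is refused whole. The fingers move at their own pace and stop on an object; the grip force is fixed at half the most. Time passes only in rows, so rows that repeat a pose let the fingers close. It gives the time, the measured TCP pose, the force, the opening and the grip force at its end, in the units of the state.
- ctrl.read_state(): the state, without advancing time (a new reading comes with each control period).
- ctrl.get_image(name): name is "side" or "top" or "wrist"; returns (picture, depth): 384x512x3 uint8, red, green, blue; 384x512 float32, mm along the optical axis (not along the pixel's ray), 0 where there is no reading.
- ctrl.calibration(name): a dict with "vfov" (degrees; the focal length in pixels is half the picture's height over the tangent of half this angle, whatever the lens; pixels are square), "cx", "cy" (the principal point, pixels), "extrinsics" (4x4, takes a point from camera to world coordinates); the wrist camera has in their place "mount" (4x4, takes a point from camera to tool coordinates, whose origin is the TCP and whose axes are the flange's). Camera axes: x right, y down, z forward; pixel columns grow to the right and rows downward; lengths in mm; the calibration is good to about 2 mm. A picture is of the moment at which its call begins: read the wrist's pose just before it. calibration takes no time and is no camera call.
- ctrl.finish_job(): hands the job in; it is judged then, once.
Trained networks look in the newest picture that a camera, given by its name, has taken for a name from the list of things; names that differ only in an ending like _2 or _b are one class to them, and where a whole thing is asked for, a point or a joint stands for the part that bears it (a point fixed in the world has none). Each returns a list of dicts, best first, with "confidence" (0 to 1); they miss things now and then, are a little off and sometimes report something else, mostly with a low value. They report only what shows in the picture. A call takes as long as a camera call. They do not tell look-alikes from the thing itself.
- ctrl.search_frame(camera, name): "bbox" ([left, top, right, bottom] in pixels, round what is visible of it).
- ctrl.trace(camera, name): "pixels" (384x512 bool, what is visible of it) and "bbox" ([left, top, right, bottom] in pixels, round what is visible of it).
The state is a dict: "clock": time; "qpos": joint angles; "qd": joint speeds; "tau": joint torques, N m; "eef_pos": TCP position; "tool_rot": TCP orientation; "force": force on the tool from outside, world axes, zero at the start; "torque": the same for the moment, N m; "width": finger opening in mm; "gripper_force": force on a finger pad.
Only numpy, scipy, OpenCV 4.12 (cv2) and the standard library are available. Lean on these libraries where they do the work, as an engineer would, in place of code of your own. Each camera call takes 0.05 s, during which the arm holds its last target. There are 200 camera calls.

## Task

Put the loose slide-on battery pack on the empty charger: slide it along the charger's rails from the open front end until it is fully home and its spring latch clicks, then give it a gentle, steady tug back to prove that the latch holds, and let go. Feel your way and do not force the plastic; leave everything else on the bench where it is.

Things in the scene. Friction and masses are not known exactly. Their poses are not given: they have to be found in the camera images.
- pack_center (a point): loose slide-on battery pack, 0.45 to 0.6 kg: the point to grip, at the middle of its grey shell, 39 mm above the pack's underside. Shell 110 mm long (x), 62 mm wide (y), 50 mm high, yellow badge on top; grip from above across its width. x points to the leading end (goes in first), z up; the red release bar is on the rear end
- pack: the same pack, same axes; origin at the middle of its underside. It lies shell up on its black tongue, which sticks out 14 mm below the shell: T section, neck 40 mm wide, flange 52 mm wide and 5 mm thick at the very bottom, from 30 mm behind to 50 mm ahead of the middle, nose tapered
- latch (a joint): the pack's spring latch: two round-nosed steel teeth under the shell beside the tongue, square behind (38 mm behind the middle), moving up with the red release bar. 0 = sprung out 6 mm below the shell (free or clicked in), 2 to 5 mm in while riding up the catch plates. Stiff: pushing past takes 13 to 20 N, most just before the click, when the pack jumps on a few mm
- charger_seat (a point): on the EMPTY charger: where pack_center is when the pack is fully home against the stop at the end of the rails; 79 mm above the bench. x along the rails in the direction of insertion, z up. A latched pack can still play back 1.5 mm from here
- charger_mouth (a point): 110 mm in front of charger_seat, same axes: pack_center is here when the pack lies on the charger's open front apron, its tongue's nose 6.5 mm short of the catch plates at the rail mouth, between two low flared guides
- charger: the empty charger, black, screwed down, 205 mm long, 118 mm wide; origin on the bench under charger_seat, same axes. Grey deck 40 mm high, from 103 mm in front of the seat to the stop; rails 13 mm above it, 60 mm wide overall, lips over the tongue's flange with 1.5 mm play to each side and upward. Hump behind 59 mm high. Front guides 6 mm high, 66 narrowing to 55 mm apart
- catch: two steel catch plates that form the rail mouth of the empty charger, 39.5 to 53.5 mm in front of the seat: the tongue passes under them, the latch teeth ride up their sloping tops, which rise to the rails' height, and drop behind their square rear ends; origin and axes as the charger
- terminals: orange block with brass blades across the rear end of the empty charger's rails: the stop that the tongue's nose meets when home, 50 mm beyond the seat; delicate, 30 N at most; origin and axes as the charger
- charger_busy: a second, like charger, which already carries a fixed charging pack; leave alone; origin and axes as for the charger
- drill: cordless drill lying on its side, about 200 by 190 mm, 60 mm high; leave alone
- tape_measure: yellow tape measure, 75 by 36 mm, 68 mm high; leave alone
- screwdriver: screwdriver with a red handle; leave alone
- wrench: steel wrench; leave alone
- spray_can: spray can, 64 mm across, 190 mm high; leave alone
- stick_pack: another make of battery, a post on a foot, 48 by 42 mm, 83 mm high; does not fit this charger; leave alone
- snips: tin snips with red and yellow handles, 200 mm long; leave alone
There are look-alikes about, which are no part of the job. Leave any blue look-alike of the pack alone.

How it is judged (in metres and radians):
On the way, in this order (a step that is already met when the one before it is completed fails the run):
1. the pack's tongue is under the rails, in from the front, not yet latched (x of pack_center in the frame of charger_seat between -0.09 and -0.012 m and y of pack_center in the frame of charger_seat between -0.004 and 0.004 m and z of pack_center in the frame of charger_seat between -0.003 and 0.004 m and angle between the x axis of pack_center and the x axis of charger_seat, either way round below 0.08 rad), for 0.1 s.
2. the pack is fully home and its latch has clicked out behind the catch plates (x of pack_center in the frame of charger_seat between -0.0035 and 0.0015 m and y of pack_center in the frame of charger_seat between -0.004 and 0.004 m and z of pack_center in the frame of charger_seat between -0.003 and 0.004 m and angle between the x axis of pack_center and the x axis of charger_seat, either way round below 0.08 rad and value of joint latch below 0.0015 m and contact force between pack and catch below 1 N), for 0.05 s.
3. the pack is tugged back so that the latch bears on the catch plates with 2 N or more (contact force between pack and catch above 2 N and x of pack_center in the frame of charger_seat between -0.0045 and -0.0005 m and value of joint latch below 0.0015 m), for 0.2 s.
At the end, for the whole second after the job is handed in: The pack sits in the empty charger's rails, within 3.5 mm of the stop, lying flat (3 to 4 mm) and in line (4 mm, 0.08 rad), its latch sprung out behind the catch plates (within 1.5 mm of fully out), at rest and let go (x of pack_center in the frame of charger_seat between -0.0035 and 0.0015 m and y of pack_center in the frame of charger_seat between -0.004 and 0.004 m and z of pack_center in the frame of charger_seat between -0.003 and 0.004 m and angle between the x axis of pack_center and the x axis of charger_seat, either way round below 0.08 rad and value of joint latch below 0.0015 m and linear speed of pack below 0.01 m/s); the robot touches nothing.
It fails at once if the pack is forced against the empty charger with more than 110 N (contact force between pack and charger above 110 N).
It fails at once if the pack is rammed against the charger's terminals (over 30 N) (contact force between pack and terminals above 30 N).
It fails at once if the charging pack's charger is knocked (over 15 N) (contact force between anything else and charger_busy above 15 N).
It fails at once if something else on the bench is moved by more than 20 mm (distance of any of drill, tape_measure, screwdriver, wrench, spray_can, stick_pack, snips from where it was at the start of the episode above 0.02 m).
It also fails if it takes over 64 s, if anything falls off the work surface, if the arm or the gripper's body presses on something with over 40 N, if the wrist force passes 120 N, or if a joint passes its speed limit or range.

## Working session

There is one attempt and no reset: what is moved stays moved. The work goes in short steps, Python scripts to look and compute and a tool call to move; the robot and the scene stay as the last step left them, time stands still between calls to the robot, and variables do not carry over. Pictures are saved under pics/ and viewed, at most 10 in all, crops included, and the job is handed in when it is done.

Besides the shell and the picture viewer there is one more tool, called as name([rows], argument=value, ...), one row to a line, values as JSON. play_rows: Moves the arm, as the interface text tells. Its arguments: {"type":"object","properties":{"targets":{"type":"array"}},"required":["targets"]}

```bash
mkdir -p pics; cat > h.py <<'E'
import numpy as np, cv2
from cell import ctrl
from scipy.spatial.transform import Rotation as R
def pose():
    s=ctrl.read_state(); T=np.eye(4); T[:3,:3]=R.from_euler('xyz',s['tool_rot']).as_matrix(); T[:3,3]=s['eef_pos']; return T
def cam(n):
    c=ctrl.calibration(n); T=pose()@np.array(c['mount']) if 'mount' in c else np.array(c['extrinsics'])
    return c,T
def look(n,f=None):
    c,T=cam(n); im,d=ctrl.get_image(n)
    if f: cv2.imwrite('pics/'+f,im[:,:,::-1])
    F=192/np.tan(np.radians(c['vfov'])/2)
    v,u=np.mgrid[:384,:512]
    P=np.stack([(u-c['cx'])/F*d,(v-c['cy'])/F*d,d],-1)@T[:3,:3].T+T[:3,3]
    P[d==0]=np.nan
    return im,d,P
E
python3 - <<'E'
from h import *
s=ctrl.read_state(); print({k:np.round(v,3) for k,v in s.items()})
for n in('top','side'):
    im,d,P=look(n,n+'0.png'); print(n,cam(n)[1].round(2).tolist())
    for k in('pack','charger','charger_busy'):
        for r in ctrl.trace(n,k): 
            m=r['pixels']; print(k,round(r['confidence'],2),np.round(r['bbox']),np.nanmedian(P[m],0).round())
a=cv2.imread('pics/top0.png');b=cv2.imread('pics/side0.png')
E
```

```text
{'clock': np.float64(0.0), 'qpos': array([ 1.116,  0.629,  0.038,  1.518, -0.027,  0.996, -0.02 ]), 'qd': array([-0.001, -0.001, -0.002, -0.   , -0.   ,  0.001,  0.001]), 'tau': array([-1.0000e-03, -5.6341e+01,  1.2270e+00, -1.9344e+01,  1.1000e-02,
        1.0000e-02, -0.0000e+00]), 'eef_pos': array([ 246.232, -600.93 ,  255.378]), 'tool_rot': array([-3.14 ,  0.   ,  0.389]), 'force': array([ 0.779, -0.804, -0.368]), 'torque': array([ 0.022, -0.022, -0.038]), 'gripper_force': np.float64(0.0), 'width': np.float64(85.498)}
top [[-0.03, -0.98, 0.22, 300.0], [-1.0, 0.03, -0.01, -61.77], [-0.0, -0.22, -0.98, 1244.25], [0.0, 0.0, 0.0, 1.0]]
pack 0.95 [240. 186. 263. 221.] [538. -36.  63.]
pack 0.76 [163. 234. 200. 267.] [384. 196.  63.]
charger 0.8 [296. 149. 336. 212.] [ 610. -266.   40.]
charger_busy 0.69 [139. 156. 185. 219.] [596. 264.  52.]
side [[-1.0, -0.05, 0.05, 464.43], [-0.07, 0.56, -0.83, 985.57], [0.01, -0.83, -0.56, 763.35], [0.0, 0.0, 0.0, 1.0]]
pack 0.91 [233. 187. 269. 218.] [546. -12.  53.]
pack 0.67 [281. 232. 319. 272.] [390. 225.  62.]
charger 0.95 [212. 157. 263. 184.] [ 617. -230.   37.]
charger_busy 0.81 [173. 237. 256. 298.] [608. 311.  45.]
```

View pics/top0.png

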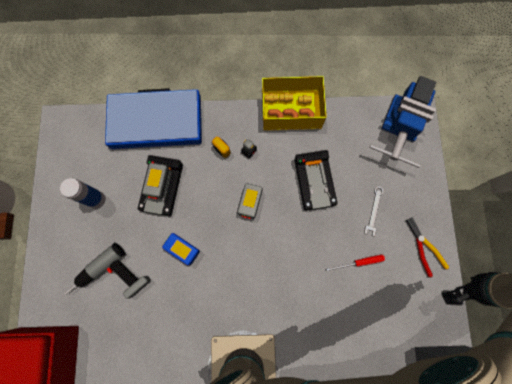

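View pics/side0.png

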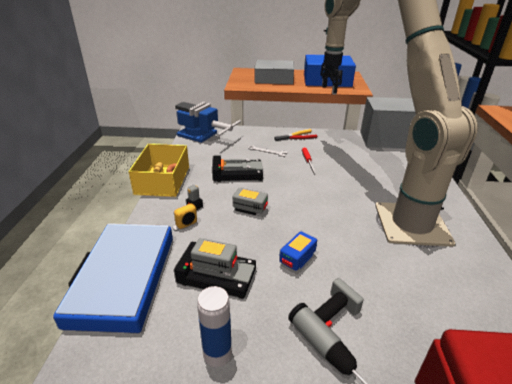

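The top view shows the loose grey pack at (250,202), the blue look-alike at (181,249), the empty charger at (316,181) with its orange terminals at the far end (316,161), and the busy charger at (160,187). I'll get rough yaws and the wrist camera mount next.

```bash
cat >> h.py <<'E'
def shift(p,yaw=None):
    """tool-axis shift in cm (and spin deg) from the present pose to world p mm"""
    T=pose(); d=T[:3,:3].T@(np.array(p,float)-T[:3,3])/10
    y=R.from_matrix(T[:3,:3]).as_euler('xyz')[2]
    return d.round(2), None if yaw is None else round(float(np.degrees(y-yaw)),2)
def rect(P,m,lo,hi):
    q=P[m]; q=q[np.isfinite(q[:,2])&(q[:,2]>lo)&(q[:,2]<hi)]
    return cv2.minAreaRect(q[:,:2].astype(np.float32)),len(q),np.median(q,0).round(1)
E
python3 - <<'E'
from h import *
print(np.round(ctrl.calibration('wrist')['mount'],3).tolist(),ctrl.calibration('wrist')['vfov'])
im,d,P=look('top')
for k,lo,hi in(('pack',55,75),('charger',15,75)):
    for r in ctrl.trace('top',k)[:1]: print(k,rect(P,r['pixels'],lo,hi))
print(shift([480,-250,400],0),shift([500,-36,400],0))
E
```

```text
[[-0.0, -0.95, -0.313, 80.716], [1.0, -0.0, -0.0, 0.201], [0.0, -0.313, 0.95, -118.569], [0.0, 0.0, 0.0, 1.0]] 71.91628426230342
pack (((541.9674072265625, -36.28766632080078), (60.96884536743164, 112.13198852539062), 73.2656478881836), 565, array([541.1, -36.7,  63.9]))
charger (((611.429931640625, -270.0402526855469), (197.55636596679688, 118.69094848632812), 7.6667256355285645), 1874, array([ 610.1, -266.8,   39.3]))
(array([ 34.94, -23.67, -14.37]), 22.27) (array([ 44.9 , -42.72, -14.37]), 22.27)
```

play_rows([
  [0, 40, -23.3, -2.5, 22.3],
  [0, 40, -23.3, -2.5, 22.3],
  [0, 40, -23.3, -2.5, 22.3],
  [0, 40, -23.3, -2.5, 22.3],
  [0, 40, -23.3, -2.5, 22.3],
  [0, 40, -23.3, -2.5, 22.3],
  [0, 40, -23.3, -2.5, 22.3],
  [0, 40, -23.3, -2.5, 22.3],
  [0, 40, -23.3, -2.5, 22.3],
  [0, 40, -23.3, -2.5, 22.3],
])

```text
clock: 1.55
eef_pos: [532.5, -227.4, 281.6]
tool_rot: [-3.138, -0.003, 0.009]
force: [0.0, 0.7, 0.3]
width: 85.2
gripper_force: 0.0
```

```bash
python3 - <<'E'
from h import *
s=ctrl.read_state(); print(s['clock'],s['eef_pos'],s['tool_rot'],s['qpos'],s['qd'])
im,d,P=look('wrist','w1.png')
for k,lo,hi in(('pack',55,75),('charger',15,75)):
    for r in ctrl.trace('wrist',k): print(k,r['confidence'],r['bbox'],rect(P,r['pixels'],lo,hi))
print(shift([590,-150,280],0))
E
```

```text
1.55 [ 532.52772019 -227.36690751  281.63079491] [-3.13803361 -0.00324314  0.00885992] [ 0.27497871  0.49928814  0.12616486  1.69443385 -0.07965092  0.95109147
 -1.12983026] [-0.15877993  0.03307992  0.05878984 -0.06549244  0.04487791  0.05811557
 -0.18772752]
pack 0.93 [0.0, 228.8, 39.1, 292.5] (((365.1536560058594, 152.62271118164062), (22.62713050842285, 60.49935531616211), 79.5628890991211), 379, array([374.2, 151.2,  62.4]))
pack 0.91 [84.8, 106.6, 155.8, 202.8] (((543.5211791992188, -36.386985778808594), (61.36687469482422, 112.75685119628906), 73.78176879882812), 4063, array([549.5, -40.3,  65.2]))
pack 0.58 [297.7, 268.4, 412.5, 293.3] (((0.0, 0.0), (0.0, 0.0), 0.0), 0, array([nan, nan, nan]))
charger 0.77 [235.2, 6.4, 341.2, 182.4] (((613.962646484375, -268.87554931640625), (198.3850860595703, 118.7701644897461), 7.4055705070495605), 14978, array([ 631.1, -267.2,   41.1]))
(array([ 6.19, -8.4 ,  0.12]), 0.07)
  return _methods._mean(a, axis=axis, dtype=dtype,
  ret = um.true_divide(
```

View pics/w1.png

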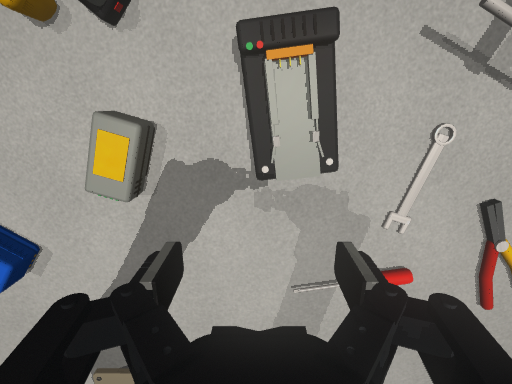

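The wrist view shows the pack at about (118,155), and the charger at (290,95) with its front facing the robot. I still need to know which end of the pack carries the red bar.

```bash
python3 - <<'E'
from h import *
a=cv2.imread('pics/side0.png')[175:230,215:290]; b=cv2.imread('pics/w1.png')[95:215,70:170]
cv2.imwrite('pics/m.png',np.hstack([cv2.resize(a,(450,330),interpolation=2),cv2.resize(b,(275,330),interpolation=2)]))
for n,f,sl in(('side','side0.png',(175,230,215,290)),('w','w1.png',(95,215,70,170))):
    i=cv2.imread('pics/'+f)[sl[0]:sl[1],sl[2]:sl[3]].astype(int); v,u=np.where((i[...,2]>90)&(i[...,1]<60)); print(n,[(x+sl[2],y+sl[0]) for x,y in zip(u,v)][:20])
E
```

```text
side [(np.int64(266), np.int64(201)), (np.int64(266), np.int64(202)), (np.int64(265), np.int64(203)), (np.int64(266), np.int64(203)), (np.int64(265), np.int64(204)), (np.int64(266), np.int64(204)), (np.int64(264), np.int64(205)), (np.int64(265), np.int64(205)), (np.int64(264), np.int64(206)), (np.int64(265), np.int64(206)), (np.int64(264), np.int64(207)), (np.int64(265), np.int64(207)), (np.int64(264), np.int64(208))]
w []
```

View pics/m.png

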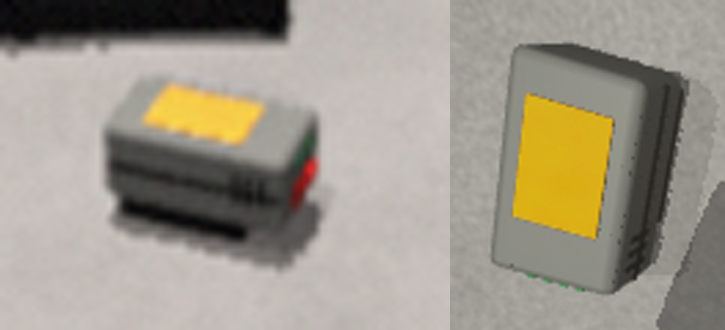

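Side picture: the red bar is on the end nearer the robot, so the pack's x axis is at about -16° yaw. Next is a closer look at the charger.

play_rows([
  [0, 2.7, 4.2, 8.2, -6.9],
  [0, 2.7, 4.2, 8.2, -6.9],
  [0, 2.7, 4.2, 8.2, -6.9],
  [0, 2.7, 4.2, 8.2, -6.9],
  [0, 2.7, 4.2, 8.2, -6.9],
])

```text
clock: 2.2
eef_pos: [554.9, -277.5, 200.9]
tool_rot: [3.14, -0.001, 0.118]
force: [-0.7, 0.0, 0.4]
width: 85.0
gripper_force: 0.0
```

```bash
python3 - <<'E'
from h import *
s=ctrl.read_state(); print(s['eef_pos'],s['tool_rot'],abs(s['qd']).max())
im,d,P=look('wrist','w2.png')
np.savez('w2.npz',im=im,P=P)
for k,lo,hi in(('charger',15,75),('terminals',20,90),('catch',20,70)):
    for r in ctrl.trace('wrist',k): print(k,r['confidence'],r['bbox'],rect(P,r['pixels'],lo,hi))
a=np.radians(7.4);c=np.array([614,-268.9]);X=(P[...,0]-c[0])*np.cos(a)+(P[...,1]-c[1])*np.sin(a);Y=-(P[...,0]-c[0])*np.sin(a)+(P[...,1]-c[1])*np.cos(a)
# height map 1.5mm cells in charger frame x up
H=np.zeros((160,110)); C=np.zeros((160,110,3),np.uint8)
i=np.round(80-X/1.5);j=np.round(55-Y/1.5)
ok=np.isfinite(i)&(i>=0)&(i<160)&(j>=0)&(j<110); I=i[ok].astype(int);J=j[ok].astype(int)
H[I,J]=P[...,2][ok];C[I,J]=im[ok][:,::-1]
g=np.clip(H*3.5,0,255).astype(np.uint8)
cv2.imwrite('pics/map.png',cv2.resize(np.hstack([C,cv2.applyColorMap(g,cv2.COLORMAP_JET)]),None,fx=3.6,fy=3.6,interpolation=0))
hsv=cv2.cvtColor(im,cv2.COLOR_RGB2HSV); o=(hsv[...,0]>5)&(hsv[...,0]<20)&(hsv[...,1]>150)&(hsv[...,2]>100)&(abs(X)<110)&(abs(Y)<50)
print('orange',[np.percentile(v[o],[1,50,99]).round(1) for v in(X,Y,P[...,2])],o.sum())
for x0 in(-95,-75,-46,-20,0,20,40):
    m=(abs(X-x0)<3)&(abs(Y)<60); y=Y[m];z=P[...,2][m]
    print(x0,[(b,float(np.round(np.median(z[abs(y-b)<1.1]),1)) if (abs(y-b)<1.1).any() else None) for b in range(-40,41,4)])
E
```

```text
[ 554.86723051 -277.47632434  200.86019447] [ 3.14033434e+00 -1.46260032e-03  1.18110136e-01] 0.02397360169948271
charger 0.58 [186.3, 5.6, 324.5, 216.7] (((614.1575927734375, -269.31005859375), (198.89048767089844, 118.2207260131836), 7.59376859664917), 23395, array([ 635.8, -267.6,   41.2]))
terminals 0.57 [225.6, 53.1, 288.6, 78.8] (((668.3975219726562, -261.9819030761719), (19.06006622314453, 54.68704605102539), 6.807120323181152), 875, array([ 672.2, -261.1,   54.8]))
catch 0.57 [229.4, 161.2, 288.2, 173.4] (((570.982177734375, -275.1545715332031), (17.23463249206543, 63.52921676635742), 8.550469398498535), 242, array([ 572.4, -275.1,   51.2]))
orange [array([54.5, 59.4, 64.7]), array([-27.3,   0.6,  26.8]), array([52. , 54.9, 56.6])] 773
-95 [(-40, 35.7), (-36, 36.0), (-32, 36.8), (-28, 40.9), (-24, 41.1), (-20, 41.5), (-16, 40.8), (-12, 40.7), (-8, 41.2), (-4, 40.9), (0, 41.0), (4, 40.9), (8, 40.7), (12, 40.9), (16, 41.4), (20, 41.2), (24, 40.8), (28, 41.2), (32, 36.5), (36, 36.9), (40, 36.0)]
-75 [(-40, 36.8), (-36, 37.9), (-32, 37.2), (-28, 41.4), (-24, 41.1), (-20, 41.0), (
[... 804 characters left out ...]
(-16, 40.8), (-12, 41.1), (-8, 41.1), (-4, 41.1), (0, 40.9), (4, 41.5), (8, 41.0), (12, 40.7), (16, 41.1), (20, 40.4), (24, 53.7), (28, 53.7), (32, 37.5), (36, 37.0), (40, 37.0)]
20 [(-40, 37.1), (-36, 37.0), (-32, 37.1), (-28, 54.0), (-24, 54.1), (-20, 41.1), (-16, 41.3), (-12, 40.8), (-8, 40.9), (-4, 41.0), (0, 40.8), (4, 41.0), (8, 41.1), (12, 40.7), (16, 40.9), (20, 41.0), (24, 53.7), (28, 54.2), (32, 37.2), (36, 37.4), (40, 37.2)]
40 [(-40, 37.4), (-36, 37.3), (-32, 37.3), (-28, 53.9), (-24, 54.1), (-20, 40.9), (-16, 41.0), (-12, 40.9), (-8, 41.0), (-4, 41.1), (0, 40.8), (4, 41.1), (8, 40.7), (12, 41.1), (16, 40.9), (20, 40.8), (24, 54.0), (28, 54.0), (32, 36.9), (36, 36.6), (40, 36.7)]
```

View pics/w2.png

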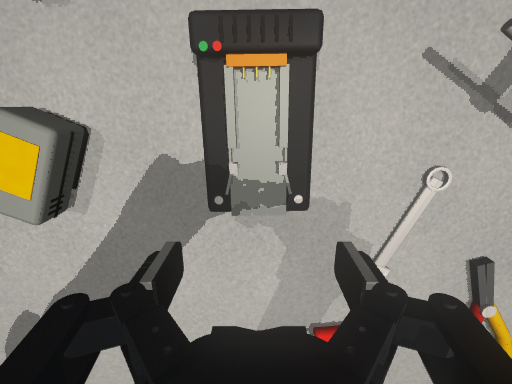

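View pics/map.png

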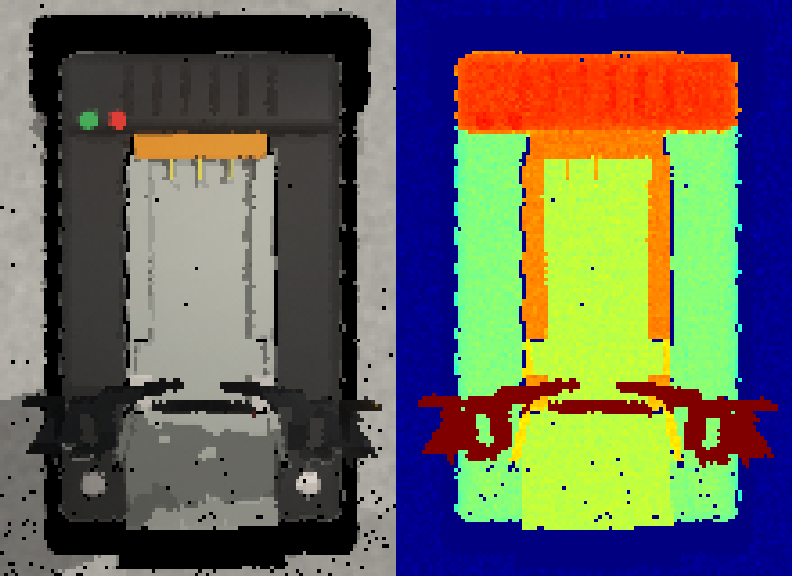

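The map shows the deck, rails, catch plates (map row ~380) and orange stop clearly. I'll fit these numerically and plan the grasp.

```bash
python3 - <<'E'
from h import *
z=np.load('w2.npz'); P=z['P']; im=z['im']
a=np.radians(7.4);c=np.array([614,-268.9])
for it in range(2):
    X=(P[...,0]-c[0])*np.cos(a)+(P[...,1]-c[1])*np.sin(a);Y=-(P[...,0]-c[0])*np.sin(a)+(P[...,1]-c[1])*np.cos(a);Z=P[...,2]
    xs=[];L=[];Rr=[];bl=[];br=[]
    for x0 in range(-20,50,4):
        m=(abs(X-x0)<2)&(Z>49)&(Z<58)&(abs(Y)<45); y=Y[m]; 
        b=(abs(X-x0)<2)&(Z>30)&(Z<60)&(abs(Y)<75); yb=Y[b]
        xs.append(x0);L.append(np.percentile(y,99));Rr.append(np.percentile(y,1));bl.append(np.percentile(yb,99.5));br.append(np.percentile(yb,.5))
    f=lambda v:np.polyfit(xs,v,1)
    print('rail L,R',f(L),f(Rr),'body',f(bl),f(br))
    a+=np.arctan((f(L)[0]+f(Rr)[0]+f(bl)[0]+f(br)[0])/4); print(np.degrees(a))
fr=X[(abs(Y)<20)&(Z>35)&(Z<46)]; print('front',np.percentile(fr,.5))
o=(abs(Y)<15)&(Z>50)&(Z<59)&(X>40); print('term',np.percentile(X[o],[2,5,10]))
print('rear',np.percentile(X[(abs(Y)<50)&(Z>50)&(X<130)],99.5))
print(shift([543,-36.3,130],np.radians(-16.2)))
E
```

```text
rail L,R [3.43129662e-03 2.92231577e+01] [ 2.65985537e-03 -2.99140821e+01] body [2.59182003e-03 5.73646888e+01] [ 1.26849414e-03 -5.81200736e+01]
7.542543958648926
rail L,R [9.86375438e-04 2.92242531e+01] [-5.70129853e-05 -2.99043710e+01] body [-5.44727460e-04  5.73855195e+01] [-1.47861935e-03 -5.81239649e+01]
7.526873787366447
front -98.21360192415698
term [48.11726435 53.02389788 55.00957492]
rear 96.9817468635561
(array([  1.6 , -23.98,   7.09]), 23.1)
```

play_rows([
  [0, 1.6, -24.0, 5, 23.1],
  [0, 1.6, -24.0, 5, 23.1],
  [0, 1.6, -24.0, 7.1, 23.1],
  [0, 1.6, -24.0, 7.1, 23.1],
  [0, 1.6, -24.0, 7.1, 23.1],
  [0, 1.6, -24.0, 7.1, 23.1],
  [0, 1.6, -24.0, 7.1, 23.1],
  [0, 1.6, -24.0, 7.1, 23.1],
  [0, 1.6, -24.0, 7.1, 23.1],
])

```text
clock: 3.3
eef_pos: [543.0, -38.2, 129.2]
tool_rot: [3.141, -0.002, -0.286]
force: [0.2, 0.7, 0.6]
width: 85.4
gripper_force: 0.0
```

```bash
python3 - <<'E'
from h import *
s=ctrl.read_state(); print(s['eef_pos'],s['tool_rot'],abs(s['qd']).max())
im,d,P=look('wrist','w3.png')
m=(P[...,2]>56)&(P[...,2]<72)&(abs(P[...,0]-543)<85)&(abs(P[...,1]+36)<70)
print(rect(P,m,60,72))
hsv=cv2.cvtColor(im,cv2.COLOR_RGB2HSV);b=m&(abs(hsv[...,0].astype(int)-24)<6)&(hsv[...,1]>150);print('badge',rect(P,b,50,75))
E
```

```text
[542.9988647  -38.18814239 129.24409169] [ 3.14112502e+00 -2.18331841e-03 -2.86069273e-01] 0.005049804519581349
(((545.3948974609375, -35.732234954833984), (61.50007629394531, 108.55398559570312), 73.73710632324219), 10585, array([552.9, -37.4,  65.3]))
badge (((550.146484375, -37.20119094848633), (39.8350715637207, 59.559574127197266), 73.76695251464844), 4008, array([552.4, -37.7,  66.2]))
```

View pics/w3.png

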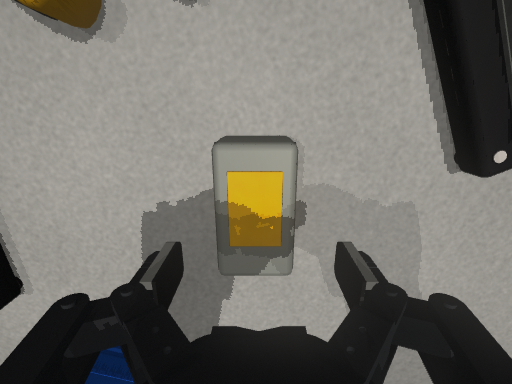

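The pack sits at (255,205), centred between the open fingers and aligned with them. I'll descend and grip.

play_rows([
  [0, 0.1, -0.25, 4.0, 0],
  [0, 0.1, -0.25, 7.0, 0],
  [0, 0.1, -0.25, 8.2, 0],
  [0, 0.1, -0.25, 8.2, 0],
  [1, 0.1, -0.25, 8.2, 0],
  [1, 0.1, -0.25, 8.2, 0],
  [1, 0.1, -0.25, 8.2, 0],
  [1, 0.1, -0.25, 8.2, 0],
  [1, 0.1, -0.25, 8.2, 0],
  [1, 0.1, -0.25, 8.2, 0],
])

```text
clock: 4.35
eef_pos: [545.2, -34.4, 47.9]
tool_rot: [-3.141, -0.003, -0.284]
force: [-0.1, -0.4, 6.7]
width: 61.3
gripper_force: 67.1
```

play_rows([
  [1, 0, 0, -2, 0],
  [1, 0, 0, -6, 0],
  [1, 1, 5, -10, -4],
  [1, 1.5, 10, -10, -12],
  [1, 2, 15, -10, -20],
  [1, 2.6, 20, -10, -23.8],
  [1, 3.1, 24, -10, -23.8],
  [1, 3.1, 25.1, -10, -23.8],
  [1, 3.1, 25.1, -10, -23.8],
  [1, 3.1, 25.1, -10, -23.8],
])

```text
clock: 5.35
eef_pos: [503.3, -282.6, 146.0]
tool_rot: [-3.14, 0.001, 0.132]
force: [0.5, 0.2, -5.8]
width: 61.7
gripper_force: 68.0
```

```bash
python3 - <<'E'
from h import *
s=ctrl.read_state(); print(s['eef_pos'],s['tool_rot'],s['width'],s['force'],s['torque'],abs(s['qd']).max())
im,d,P=look('wrist','w4.png')
T=pose(); Q=(P-T[:3,3])@T[:3,:3]  # tool frame
m=(abs(Q[...,0])<75)&(abs(Q[...,1])<40)&(Q[...,2]>-25)&(Q[...,2]<0)
print('pack top in tool',rect(Q,m&(Q[...,2]<-13),-25,0))
hsv=cv2.cvtColor(im,cv2.COLOR_RGB2HSV);b=(abs(hsv[...,0].astype(int)-24)<6)&(hsv[...,1]>150)&(abs(Q[...,0])<75)&(abs(Q[...,1])<40);print('badge',rect(Q,b,-60,75))
a=np.radians(7.53);u=np.array([np.cos(a),np.sin(a)]);n=np.array([-u[1],u[0]]);seat=np.array([618.6,-268.65])
e=T[:2,3]-seat;print('tcp in seat frame',e@u,e@n,np.degrees(s['tool_rot'][2])-7.53)
X=(P[...,:2]-seat)@u;Y=(P[...,:2]-seat)@n;Z=P[...,2]
for x0 in(-10,0,10,20,30,40):
    k=(abs(X-x0)<3)&(Z>49)&(Z<58)&(abs(Y)<45)
    if k.sum()>20:print(x0,np.percentile(Y[k],[1,99]))
k=(abs(Y)<15)&(Z>50)&(Z<59)&(X>30);print('term',np.percentile(X[k],[2,5,10]) if k.any() else 0)
E
```

```text
[ 503.25851058 -282.55774851  145.96694327] [-3.13984836e+00  7.40575232e-04  1.31989673e-01] 61.65653012996161 [ 0.48972822  0.16864197 -5.82012028] [ 0.02137446 -0.04735702  0.01920016] 0.03436312023107734
pack top in tool (((13.300682067871094, 0.17401885986328125), (82.56182098388672, 79.51917266845703), 0.38292500376701355), 21613, array([ 20. ,   0.9, -17.5]))
badge (((5.4819183349609375, 1.0074996948242188), (58.79933166503906, 40.01139831542969), 0.3378506898880005), 9581, array([  9.8,   0.8, -18.2]))
tcp in seat frame -115.48287630541839 2.2577740776784117 0.0324511815005506
-10 [-29.74113178  29.49430294]
0 [-29.6554818   29.69312244]
10 [-29.90918054  29.91632045]
20 [-29.9265028   29.56133777]
30 [-29.58667408  29.73264147]
term 0
```

View pics/w4.png

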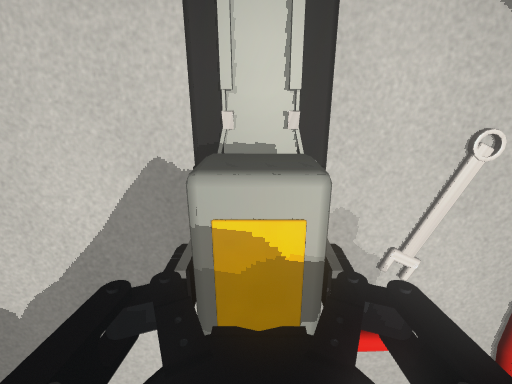

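Pack is well held, roughly 1.3 mm off to charger +y. I'll correct that and lower it onto the apron.

play_rows([
  [1, 0.3, 0.13, 2, 0],
  [1, 0.3, 0.13, 4, 0],
  [1, 0.3, 0.13, 5, 0],
  [1, 0.3, 0.13, 5.4, 0],
  [1, 0.3, 0.13, 5.6, 0],
  [1, 0.3, 0.13, 5.7, 0],
  [1, 0.3, 0.13, 5.7, 0],
])

```text
clock: 6.1
eef_pos: [507.3, -284.7, 89.9]
tool_rot: [3.141, -0.001, 0.132]
force: [0.6, 0.8, -3.9]
width: 61.5
gripper_force: 68.0
```

```bash
cat >> h.py <<'E'
def st():
    a=np.radians(7.53);u=np.array([np.cos(a),np.sin(a)]);n=np.array([-u[1],u[0]]);seat=np.array([618.6,-268.65])
    s=ctrl.read_state(); e=s['eef_pos'][:2]-seat; f=s['force']
    print('t',s['clock'],'x %.2f y %.2f z %.2f'%(e@u+.5,e@n-.9,s['eef_pos'][2]-8.9),'yaw %.2f'%(np.degrees(s['tool_rot'][2])-7.53),'F',(f[:2]@u).round(1),(f[:2]@n).round(1),f[2].round(1),'M',s['torque'].round(2),'w',round(float(s['width']),1))
E
python3 -c "from h import *; st()"
```

```text
t 6.1 x -111.97 y -2.19 z 81.03 yaw 0.05 F 0.7 0.7 -3.9 M [0.01 0.06 0.  ] w 61.5
```

play_rows([
  [1, 0, 0, 0, 0],
  [1, 0, 0, 0, 0],
  [1, 0, 0, 0, 0],
])

```text
clock: 6.4
eef_pos: [506.9, -284.6, 89.6]
tool_rot: [3.141, -0.0, 0.132]
force: [-0.2, -0.3, -4.9]
width: 61.2
gripper_force: 68.0
```

```bash
python3 - <<'E'
from h import *
st()
im,d,P=look('wrist'); st()
T=pose(); Q=(P-T[:3,3])@T[:3,:3]
hsv=cv2.cvtColor(im,cv2.COLOR_RGB2HSV);b=(abs(hsv[...,0].astype(int)-24)<6)&(hsv[...,1]>150)&(abs(Q[...,0])<75)&(abs(Q[...,1])<40)
a=np.radians(7.53);u=np.array([np.cos(a),np.sin(a)]);n=np.array([-u[1],u[0]]);seat=np.array([618.6,-268.65])
X=(P[...,:2]-seat)@u;Y=(P[...,:2]-seat)@n;Z=P[...,2]
S=np.stack([X,Y,Z],-1);print('badge seatframe',rect(S,b,50,110))
for x0 in(-30,-20,-10,0,10,20,30):
    k=(abs(X-x0)<3)&(Z>49)&(Z<58)&(abs(Y)<45)
    if k.sum()>20:print(x0,np.percentile(Y[k],[1,99]))
k=(abs(Y)<15)&(Z>50)&(Z<59)&(X>30);print('term',np.percentile(X[k],[2,5,10]) if k.any() else 0)
E
```

```text
t 6.4 x -112.28 y -2.10 z 80.71 yaw 0.04 F -0.2 -0.2 -4.9 M [-0.02  0.    0.04] w 61.2
t 6.45 x -112.32 y -2.07 z 80.63 yaw 0.04 F 0.1 0.4 -4.8 M [0.02 0.   0.01] w 61.2
badge seatframe (((-106.65121459960938, -1.1891021728515625), (59.0843620300293, 40.036231994628906), 0.0615994930267334), 9521, array([-102.3,   -1. ,  107.9]))
-20 [-29.71639411  29.89804967]
-10 [-29.81322235  29.85369937]
0 [-29.6901375   29.91679015]
10 [-29.81392359  29.87412372]
20 [-29.80713782  29.56082417]
term 0
```

Camera puts the pack 1.2 mm to charger -y and about 1.6 mm above the deck. I'll correct y and lower until it touches.

play_rows([
  [1, 0, -0.12, 0.05, 0],
  [1, 0, -0.12, 0.12, 0],
  [1, 0, -0.12, 0.2, 0],
  [1, 0, -0.12, 0.2, 0],
  [1, 0, -0.12, 0.2, 0],
])

```text
clock: 6.95
eef_pos: [507.1, -283.4, 87.9]
tool_rot: [3.141, -0.001, 0.132]
force: [-1.2, 0.6, 3.8]
width: 61.4
gripper_force: 68.9
```

```bash
python3 -c "from h import *; st()"
```

```text
t 6.95 x -112.00 y -0.94 z 78.97 yaw 0.04 F -1.1 0.8 3.8 M [0.38 0.06 0.03] w 61.4
```

play_rows([
  [1, 0.5, 0, -0.05, 0],
  [1, 1, 0, -0.05, 0],
  [1, 1.5, 0, -0.05, 0],
  [1, 1.8, 0, -0.05, 0],
  [1, 1.8, 0, -0.05, 0],
])

```text
clock: 7.45
eef_pos: [525.8, -280.8, 87.9]
tool_rot: [3.141, -0.002, 0.133]
force: [0.4, -0.7, 0.9]
width: 61.6
gripper_force: 68.7
```

```bash
python3 -c "from h import *; st()"
```

```text
t 7.45 x -93.09 y -0.75 z 78.99 yaw 0.08 F 0.3 -0.7 0.9 M [ 0.15 -0.26 -0.01] w 61.6
```

Free so far, with no side force. I'll continue under the rails.

play_rows([
  [1, 0.5, 0, -0.02, 0],
  [1, 1, 0, -0.02, 0],
  [1, 1.5, 0, -0.02, 0],
  [1, 2, 0, -0.02, 0],
  [1, 2.5, 0, -0.02, 0],
  [1, 3, 0, -0.02, 0],
  [1, 3, 0, -0.02, 0],
  [1, 3, 0, -0.02, 0],
])

```text
clock: 8.25
eef_pos: [554.8, -276.7, 87.9]
tool_rot: [-3.142, -0.001, 0.133]
force: [0.1, -0.1, -1.9]
width: 61.4
gripper_force: 68.5
```

```bash
python3 -c "from h import *; st()"
```

```text
t 8.25 x -63.80 y -0.47 z 79.02 yaw 0.07 F 0.1 -0.1 -1.9 M [ 0.02 -0.29 -0.02] w 61.4
```

play_rows([
  [1, 0.5, 0, 0, 0],
  [1, 1, 0, 0, 0],
  [1, 1.5, 0, 0, 0],
  [1, 2, 0, 0, 0],
  [1, 2.5, 0, 0, 0],
  [1, 3, 0, 0, 0],
  [1, 3.5, 0, 0, 0],
  [1, 4, 0, 0, 0],
  [1, 4, 0, 0, 0],
  [1, 4, 0, 0, 0],
])

```text
clock: 9.25
eef_pos: [594.4, -271.5, 88.0]
tool_rot: [3.142, -0.001, 0.133]
force: [0.5, -0.0, -1.6]
width: 61.1
gripper_force: 68.6
```

```bash
python3 -c "from h import *; st()"
```

```text
t 9.25 x -23.89 y -0.54 z 79.09 yaw 0.06 F 0.5 -0.1 -1.6 M [ 0.04 -0.24 -0.02] w 61.1
```

play_rows([
  [1, 0.3, 0, 0, 0],
  [1, 0.6, 0, 0, 0],
  [1, 0.8, 0, 0, 0],
  [1, 0.9, 0, 0, 0],
  [1, 1.0, 0, 0, 0],
  [1, 1.1, 0, 0, 0],
  [1, 1.2, 0, 0, 0],
  [1, 1.2, 0, 0, 0],
])

```text
clock: 10.05
eef_pos: [604.9, -270.6, 88.3]
tool_rot: [-3.142, 0.002, 0.132]
force: [-4.8, -0.5, 5.4]
width: 61.5
gripper_force: 69.0
```

```bash
python3 -c "from h import *; st()"
```

```text
t 10.05 x -13.33 y -1.00 z 79.35 yaw 0.02 F -4.8 0.2 5.4 M [-0.09  1.3   0.01] w 61.5
```

play_rows([
  [1, 0.1, 0, 0, 0],
  [1, 0.2, 0, 0, 0],
  [1, 0.3, 0, 0, 0],
  [1, 0.4, 0, 0, 0],
  [1, 0.5, 0, 0, 0],
  [1, 0.5, 0, 0, 0],
])

```text
clock: 10.65
eef_pos: [608.9, -270.7, 88.9]
tool_rot: [3.141, 0.003, 0.131]
force: [-8.5, -0.2, 9.5]
width: 61.1
gripper_force: 70.0
```

```bash
python3 -c "from h import *; st()"
```

```text
t 10.65 x -9.41 y -1.64 z 79.96 yaw -0.01 F -8.5 1.0 9.5 M [-0.22  2.02 -0.03] w 61.1
```

play_rows([
  [1, 0.1, 0, 0.02, 0],
  [1, 0.2, -0.02, 0.04, 0],
  [1, 0.3, -0.04, 0.06, 0],
  [1, 0.4, -0.05, 0.06, 0],
  [1, 0.4, -0.05, 0.06, 0],
])

```text
clock: 11.15
eef_pos: [612.2, -270.4, 88.9]
tool_rot: [3.14, 0.004, 0.131]
force: [-9.7, -1.5, 13.9]
width: 61.4
gripper_force: 70.5
```

```bash
python3 -c "from h import *; st()"
```

```text
t 11.15 x -6.05 y -1.83 z 80.05 yaw -0.04 F -9.8 -0.2 13.9 M [-0.25  2.33  0.  ] w 61.4
```

play_rows([
  [1, 0.1, -0.02, 0, 0],
  [1, 0.2, -0.04, 0, 0],
  [1, 0.3, -0.05, 0, 0],
  [1, 0.3, -0.05, 0, 0],
])

```text
clock: 11.55
eef_pos: [613.9, -270.1, 89.0]
tool_rot: [3.141, 0.006, 0.13]
force: [-11.9, -2.1, 15.3]
width: 60.9
gripper_force: 70.7
```

```bash
python3 -c "from h import *; st()"
```

```text
t 11.55 x -4.38 y -1.73 z 80.08 yaw -0.08 F -12.1 -0.5 15.3 M [-0.28  2.79  0.01] w 60.9
```

play_rows([
  [1, 0.1, -0.02, 0, 0],
  [1, 0.2, -0.03, 0, 0],
  [1, 0.2, -0.03, 0, 0],
  [1, 0.2, -0.03, 0, 0],
])

```text
clock: 11.95
eef_pos: [619.2, -268.6, 88.5]
tool_rot: [3.14, -0.0, 0.131]
force: [-6.9, -2.0, 8.8]
width: 61.0
gripper_force: 80.1
```

```bash
python3 -c "from h import *; st()"
```

```text
t 11.95 x 1.14 y -0.93 z 79.64 yaw -0.03 F -7.1 -1.1 8.8 M [-0.21  0.88 -0.05] w 61.0
```

It clicked: a 5.5 mm jump and the pushing force dropped. I'll relieve the force first, then tug gently.

play_rows([
  [1, 0, 0, -0.05, 0],
  [1, -0.1, 0, -0.1, 0],
  [1, -0.15, 0, -0.15, 0],
  [1, -0.15, 0, -0.15, 0],
  [1, -0.15, 0, -0.15, 0],
])

```text
clock: 12.45
eef_pos: [618.9, -267.1, 88.7]
tool_rot: [3.141, -0.002, 0.133]
force: [0.6, -2.1, -3.6]
width: 61.1
gripper_force: 78.5
```

```bash
python3 -c "from h import *; st()"
```

```text
t 12.45 x 1.03 y 0.64 z 79.81 yaw 0.07 F 0.3 -2.2 -3.6 M [-0.36 -0.32 -0.11] w 61.1
```

play_rows([
  [1, -0.1, 0.05, 0, 0],
  [1, -0.2, 0.08, 0, 0],
  [1, -0.3, 0.08, 0, 0],
  [1, -0.4, 0.08, 0, 0],
  [1, -0.4, 0.08, 0, 0],
  [1, -0.4, 0.08, 0, 0],
  [1, -0.4, 0.08, 0, 0],
])

```text
clock: 13.15
eef_pos: [616.7, -267.4, 89.2]
tool_rot: [3.141, -0.005, 0.133]
force: [5.6, -0.3, -5.5]
width: 61.1
gripper_force: 78.6
```

```bash
python3 -c "from h import *; st()"
```

```text
t 13.15 x -1.21 y 0.57 z 80.26 yaw 0.10 F 5.5 -1.1 -5.5 M [ 0.18 -1.45 -0.04] w 61.1
```

play_rows([
  [1, -0.1, 0, 0, 0],
  [1, -0.15, 0, 0, 0],
  [1, -0.15, 0, 0, 0],
  [1, -0.15, 0, 0, 0],
  [1, -0.15, 0, 0, 0],
  [1, -0.15, 0, 0, 0],
])

```text
clock: 13.75
eef_pos: [616.5, -267.4, 89.3]
tool_rot: [3.141, -0.007, 0.133]
force: [8.8, 0.2, -6.9]
width: 61.4
gripper_force: 78.4
```

```bash
python3 -c "from h import *; st()"
```

```text
t 13.75 x -1.40 y 0.61 z 80.43 yaw 0.12 F 8.7 -0.9 -6.9 M [ 0.18 -2.01 -0.12] w 61.4
```

The latch holds at 8.7 N, with the pack only shifting 0.2 mm more. I'll relax, release and withdraw.

play_rows([
  [1, 0.2, 0, 0.05, 0],
  [1, 0.35, 0, 0.1, 0],
  [1, 0.35, 0, 0.1, 0],
  [0, 0.35, 0, 0.1, 0],
  [0, 0.35, 0, 0.1, 0],
  [0, 0.35, 0, 0.1, 0],
  [0, 0.35, 0, 0.1, 0],
  [0, 0.35, 0, 0.1, 0],
  [0, 0.35, 0, 0.1, 0],
])

```text
clock: 14.65
eef_pos: [616.0, -268.3, 87.9]
tool_rot: [-3.142, 0.0, 0.132]
force: [-0.1, 0.7, 0.3]
width: 85.0
gripper_force: 0.0
```

play_rows([
  [0, 0, 0, -1, 0],
  [0, 0, 0, -3, 0],
  [0, 0, 0, -6, 0],
  [0, 0, 0, -10, 0],
  [0, 0, 0, -13, 0],
  [0, -3, 0, -13, 0],
  [0, -3, 0, -13, 0],
  [0, -3, 0, -13, 0],
])

```text
clock: 15.45
eef_pos: [586.0, -272.6, 218.9]
tool_rot: [3.141, -0.001, 0.131]
force: [-0.0, 0.1, 0.0]
width: 85.1
gripper_force: 0.0
```

```bash
python3 - <<'E'
from h import *
st(); im,d,P=look('wrist','w5.png')
hsv=cv2.cvtColor(im,cv2.COLOR_RGB2HSV)
a=np.radians(7.53);u=np.array([np.cos(a),np.sin(a)]);n=np.array([-u[1],u[0]]);seat=np.array([618.6,-268.65])
S=np.stack([(P[...,:2]-seat)@u,(P[...,:2]-seat)@n,P[...,2]],-1)
b=(abs(hsv[...,0].astype(int)-24)<6)&(hsv[...,1]>150)&(abs(S[...,0])<60)&(abs(S[...,1])<40)
print('badge',rect(S,b,80,120))
E
```

```text
t 15.45 x -32.29 y -0.55 z 209.98 yaw -0.01 F -0.0 0.1 0.0 M [ 0.08  0.01 -0.  ] w 85.1
badge (((3.3610057830810547, 1.0815677642822266), (39.70878219604492, 59.261749267578125), 89.9854965209961), 3000, array([  5.6,   1.1, 106.2]))
```

View pics/w5.png

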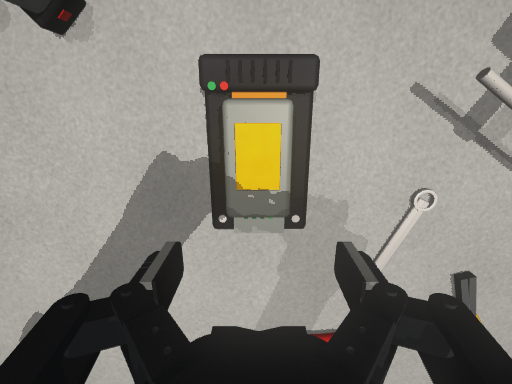

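The pack sits straight in the rails, its leading end at the stop (image row ~98). Its badge puts it within about 1.5 mm of the seat, and the gripper is clear.

```bash
python3 -c "from h import *; print(ctrl.finish_job())"
```

```text
the job is handed in; nothing more can be done
None
```

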